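# Put away the scoring lamp

### The arm

A 7-joint arm with a two-finger parallel gripper is mounted at the origin on the work surface. World frame = base frame: x ahead of the robot, y to its left, z up, the work surface at z = 0. Lengths are in m, angles in rad, forces in N, time in s.
With the tool pointing down it reaches from about 0.4 to 0.85 m from the base axis. Payload 4.5 kg.
Tool frame: the origin (TCP) lies between the finger pads; the fingertips stand 17 mm ahead of it and the grasp point (between the pads) lies 2 mm behind it; z points along the fingers, y is the line along which they close (so a half turn about z gives the same grasp; the last joint's range is limited). The gripper opens to 85 mm and grips with 20 to 120 N. Pads are 22 mm wide; open, the fingers measure 114 mm over their backs; the gripper's body (76 mm by 85 mm) begins 54 mm behind the grasp point. The pads swing forward as they close: fully open they stand 13 mm farther back than shut.
Start: joints at [0.034, 0.689, -0.195, 1.565, 0.157, 0.902, -0.215], TCP at [0.625, 0, 0.248] pointing down, gripper open.
Joint ranges: [-3.01, 3.01], [-0.46, 2.08], [-1.47, 1.51], [0.13, 2.56], [-1, 4.14], [0.04, 2.09], [-2.66, 2.66]. Speed limits (rad/s): [2.57, 2.57, 3.14, 3.14, 3.14, 3.14, 3.14].

### API

Orientations are given as a 3x3 rotation matrix whose columns are the frame's x, y, z axes.
In Python, from workcell import read_state, read_camera, sign_off gives the robot as it stands. The module is installed in compiled form; this text tells all that it offers.
- The arm moves only by the tool send_rows, never from a script. Its argument "plan" is a list of rows, each a list of 6 numbers: the shift along the tool's x, y, z in units of 40 mm (1.0 is 40 mm), then the turn, a rotation vector about the tool's x, y, z in units of 5 degrees (1.0 is 5 degrees). A call has 1 to 20 rows; each row shifts and turns the commanded pose from where the row before left it, along the tool's axes as they then stand; what a row does not reach is not made up. A row lasts 1/10 s, in which the tool goes at most 50 mm and 8.59 degrees, less where a joint would pass 70% of its speed; a pose out of reach is approached as far as the arm can. A call is refused whole if a number of a shift passes 1 or a number of a turn 1, either way. A call with a gripper value outside its range is refused whole. "gripper" is the finger opening in mm, from 0 to 85.4, set as the call begins (left out, the last holds). The fingers move at their own pace and stop on an object; the grip force is fixed at half the most. Time passes only in rows, so rows that do not move let the fingers close. It gives the time, the measured TCP pose, the force, the opening and the grip force at its end, in the units of the state.
- read_state(): the state, without advancing time (a new reading comes with each control period).
- read_camera(name): name is "scene" or "side" or "wrist"; returns a dict with "frame" (420x560x3 uint8, red, green, blue), "fx", "fy", "cx", "cy" (pixels), "xyz" and "rotation" of the camera in the world. Camera axes: x right, y down, z forward; pixel columns grow to the right and rows downward; lengths in m; the calibration is good to about 2 mm. A picture is of the moment at which its call begins. There is no depth.
- sign_off(): hands the job in; it is judged then, once.
The state is a dict: "time_s": time; "joints": joint angles; "qvel": joint speeds; "joint_torque": joint torques, N m; "tool_pos": TCP position; "eef_rot": TCP orientation; "ft_force": force on the tool from outside, world axes, zero at the start; "torque": the same for the moment, N m; "gripper_width": opening from 0.0 (shut) to 1.0 (fully open); "grip_force": force on a finger pad.
Only numpy, scipy, OpenCV 4.12 (cv2) and the standard library are available. Lean on these libraries where they do the work, as an engineer would, in place of code of your own. Each camera call takes 0.05 s, during which the arm holds its last target. There are 200 camera calls.

### The job

Scoring is over: put the swing-arm lamp away. Switch it off by pushing the pulled-out knob on top of its column fully in, then fold it from the tip inwards: first fold the light head right back over the forearm, and only then fold the forearm right back over the lower arm, so that all three lie in line one above the other. Leave the tall trophy, the bottle and the mug standing undisturbed.

Things in the scene. Friction and masses are not known exactly. Their poses are not given: they have to be found in the camera images.
- lamp: The fixed part of the lamp, which does not move: a dark round weighted base (180 mm across, 18 mm thick), an upright aluminium column (26 mm across) and the lower arm, a level 24 mm wide aluminium tube clamped to the column, 240 mm from column axis to elbow pivot, top at 225 mm. Origin: column axis at table level; z up; the lower arm runs from the column along this body's -y axis. The folded position of every segment is measured against this arm
- lamp_switch (a joint): the push-pull switch, a plain knurled metal knob (26 mm across, 12 mm thick) on a stem on top of the column, moving along z: 0 = pushed home (off), about 0.010 to 0.012 m = pulled out (on). Stays where it is left; pushing takes about 4 N
- switch_top (a point): centre of the top face of the switch knob: 262 mm above the table when home, up to 274 mm when out
- lamp_forearm (a joint): elbow hinge (vertical axis) between lower arm and forearm, rad: 0 = folded fully back over the lower arm, against a stop; grows counter-clockwise seen from above as it opens, so folding turns the forearm clockwise seen from above. Stiff: stays where left, takes about 0.9 N m (5 N at the wrist knob)
- lamp_head (a joint): wrist hinge (vertical axis) between forearm and light head, rad: 0 = folded fully back over the forearm, against a stop; grows counter-clockwise seen from above as it opens, so folding turns the head clockwise seen from above. Stays where left, takes about 0.2 N m (1.3 N at the handle)
- elbow_axis (a point): a point on the elbow axis, half-way up the forearm tube (241 mm above the table). The forearm (24 mm wide, 20 mm tall, 231 to 251 mm above the table, just above the lower arm) runs from here along this point's +y axis, 175 mm to the wrist axis
- wrist_knob (a point): grip point on the wrist knob, an upright black cylinder, 24 mm across and 40 mm tall, standing on the wrist axis at the forearm's outer end and fixed to the forearm (it does not turn with the head); this point is 306 mm above the table, 27 mm above the head's top face and 15 mm below the knob's top; axes as elbow_axis. Folding the forearm is best done by this knob: pushing on the head's side then would swing the head open again
- head_handle (a point): grip point on the head's handle, an upright black cylinder, 18 mm across and 45 mm tall, fixed on top of the light head 150 mm from the wrist axis; this point is 306 mm above the table, 27 mm above the head's top face and 18 mm below the handle's top. The light head is an aluminium bar 34 mm wide, 22 mm tall (257 to 279 mm above the table, just above the forearm), reaching 168 mm from the wrist axis along this point's -y axis
- trophy_mid (a point): centre, half-way up, of the tall loose brass cup on a 60 mm square stone foot, 305 mm tall, 120 mm across its ears, standing behind the lamp: the open head would hit it if the forearm were folded first
- bottle_mid (a point): centre of the loose clear water bottle, 64 mm across, 210 mm tall, upright
- mug_mid (a point): centre of the loose white mug, 80 mm across, 95 mm tall, upright

How it is judged:
On the way, in this order (a step that is already met when the one before it is completed fails the run):
1. the switch knob is pushed fully in while head and forearm are still open (value of joint lamp_switch below 0.002 m), for 0.1 s.
2. the light head is folded back over the forearm, the forearm still being open (value of joint lamp_head below 0.14 rad), for 0.2 s.
3. the forearm is folded back over the lower arm (value of joint lamp_forearm below 0.14 rad), for 0.2 s.
At the end, for the whole second after the job is handed in: The switch knob is home (within 2 mm), the light head lies folded over the forearm and the forearm over the lower arm, each within 0.14 rad (8 degrees) of its stop, and all stays so (value of joint lamp_switch below 0.002 m and value of joint each of lamp_head, lamp_forearm below 0.14 rad); the robot touches nothing.
It fails at once if the trophy is pushed more than 25 mm or tipped more than 0.3 rad (distance of trophy_mid from where it was at the start of the episode above 0.025 m or angle between trophy_mid's own z axis and vertical above 0.3 rad).
It fails at once if the bottle is pushed more than 25 mm or tipped (distance of bottle_mid from where it was at the start of the episode above 0.025 m or angle between bottle_mid's own z axis and vertical above 0.3 rad).
It fails at once if the mug is pushed more than 25 mm or tipped (distance of mug_mid from where it was at the start of the episode above 0.025 m or angle between mug_mid's own z axis and vertical above 0.3 rad).
It also fails if it takes over 69 s, if anything falls off the work surface, if the arm or the gripper's body presses on something with over 40 N, if the wrist force passes 120 N, or if a joint passes its speed limit or range.

## Working session

There is one attempt and no reset: what is moved stays moved. The work goes in short steps, Python scripts to look and compute and a tool call to move; the robot and the scene stay as the last step left them, time stands still between calls to the robot, and variables do not carry over. Pictures are saved under pics/ and viewed, at most 10 in all, crops included, and the job is handed in when it is done.

Besides the shell and the picture viewer there is one more tool, called after "Request:" as name([rows], argument=value, ...), one row to a line, values as JSON. send_rows: Moves the arm, as the interface text tells. Its arguments: {"type":"object","properties":{"plan":{"type":"array"},"gripper":{"type":"number"}},"required":["plan"]}

```bash
mkdir -p pics
cat > h.py <<'E'
import numpy as np, cv2
from workcell import *
def ray(c,u,v):
    d=np.array([(u-c['cx'])/c['fx'],(v-c['cy'])/c['fy'],1.]); return np.array(c['xyz']),np.array(c['rotation'])@d
def plane(c,u,v,z):
    o,d=ray(c,u,v); return o+d*(z-o[2])/d[2]
def proj(c,p):
    q=np.array(c['rotation']).T@(np.array(p)-c['xyz']); return q[0]/q[2]*c['fx']+c['cx'],q[1]/q[2]*c['fy']+c['cy']
def tri(c1,a,c2,b):
    o1,d1=ray(c1,*a);o2,d2=ray(c2,*b)
    s=np.linalg.lstsq(np.c_[d1,-d2],o2-o1,rcond=None)[0]
    p,q=o1+d1*s[0],o2+d2*s[1]; return (p+q)/2,np.linalg.norm(p-q)
E
python3 - <<'E'
from h import *
import pickle
C={n:read_camera(n) for n in("scene","side","wrist")}
pickle.dump(C,open("c0.pkl","wb"))
for n in C:
    c=C[n];print(n,c['xyz'],np.round(c['rotation'],3).tolist(),c['fx'],c['cx'],c['cy']);cv2.imwrite(f"pics/{n}0.png",cv2.resize(c['frame'][:,:,::-1],(800,600)))
s=read_state();print(s['time_s'],s['tool_pos'],np.round(s['eef_rot'],3).tolist())
E
```

```text
scene [ 0.92004394 -0.75160489  0.9629039 ] [[0.875, 0.346, -0.339], [0.484, -0.615, 0.622], [0.007, -0.708, -0.706]] 383.20826585691583 278.65003395048114 212.35977763031894
side [0.4529781  0.99856343 0.97141163] [[-0.998, -0.029, 0.052], [-0.059, 0.591, -0.804], [-0.008, -0.806, -0.592]] 474.6115881104854 285.3601412046537 215.27821146637783
wrist [0.62480365 0.07167597 0.3733116 ] [[1.0, 0.001, -0.002], [-0.0, -0.96, -0.28], [-0.002, 0.28, -0.96]] 317.01341346069097 277.6202102517895 211.3794398254044
0.15 [ 6.24540084e-01 -4.75610405e-05  2.47666970e-01] [[-0.0, 1.0, -0.001], [1.0, 0.0, -0.0], [-0.0, -0.001, -1.0]]
```

View pics/scene0.png

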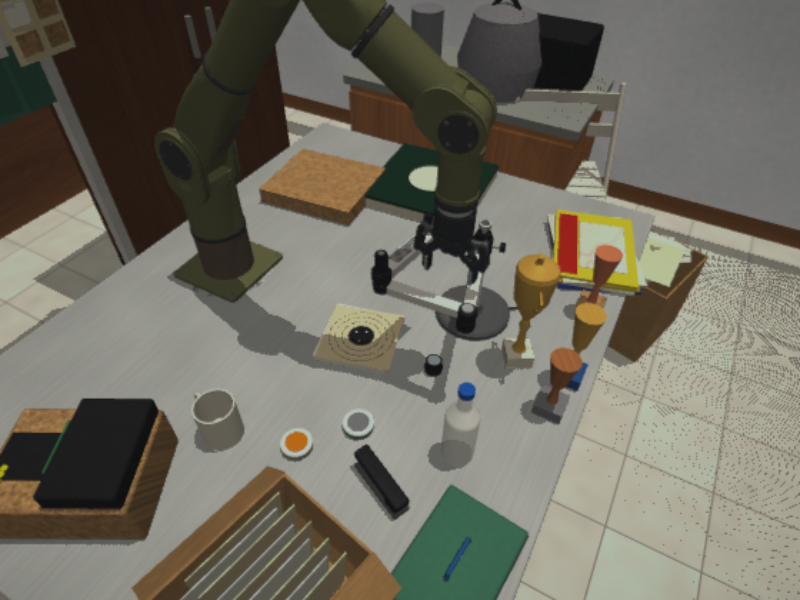

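View pics/side0.png

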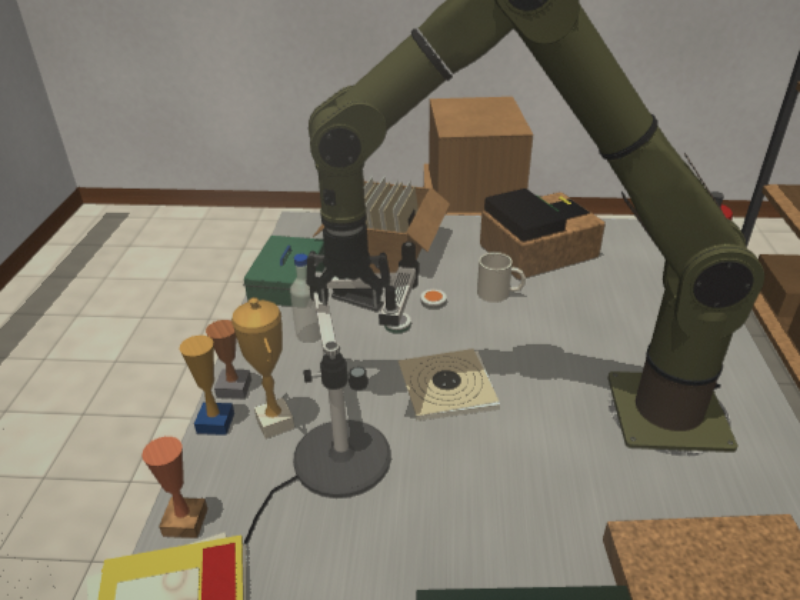

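Run:
```python
from h import *
import pickle
C=pickle.load(open("c0.pkl","rb"))
a=C['scene']['frame'][140:260,240:400,::-1];cv2.imwrite("pics/a.png",cv2.resize(a,(800,600),interpolation=2))
S=C['side'];k=.7
print("base",plane(S,342*k,457*k,.018));print("knob",plane(S,334*k,345*k,.272))
print("trophy foot",plane(S,274*k,415*k,.02))
print("bottle",tri(S,(301*k,258*k),C['scene'],(467*k,390*k)))
print("mug",tri(S,(495*k,258*k),C['scene'],(217*k,400*k)))
```

```text
base [0.62910771 0.17012511 0.018     ]
knob [0.62740078 0.15678214 0.272     ]
trophy foot [0.77609153 0.07278323 0.02      ]
bottle (array([ 0.75777615, -0.20871611,  0.20497439]), np.float64(0.002301466816990922))
mug (array([ 0.33331972, -0.3875212 ,  0.10416888]), np.float64(0.00399516633086257))
```

View pics/wrist0.png

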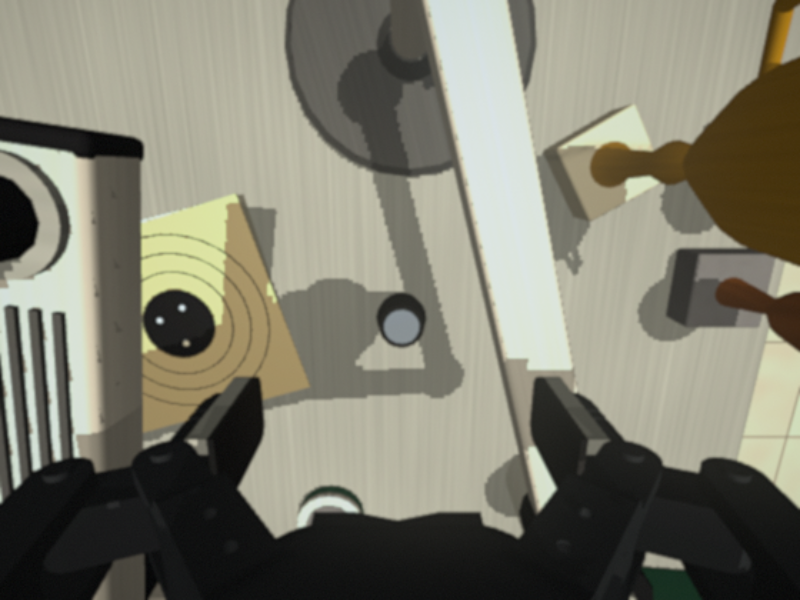

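View pics/a.png

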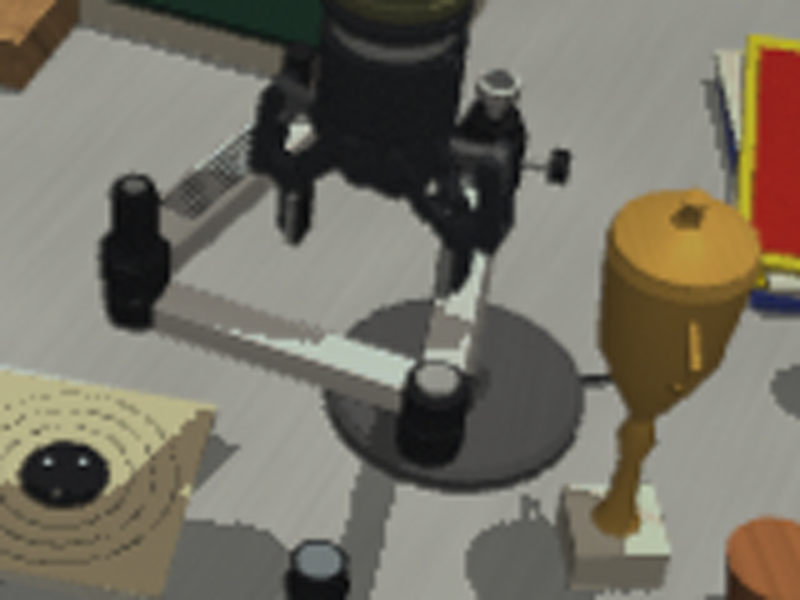

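Run:
```python
from h import *
import pickle
C=pickle.load(open("c0.pkl","rb"));S=C['scene']
f=lambda u,v,z:plane(S,240+u/5,140+v/5,z)
K=f(497,82,.272);W=f(135,183,.321);E=f(435,378,.26);print("switch",K,"wrist",W,"elbow",E,np.linalg.norm((W-E)[:2]),np.linalg.norm((K-E)[:2]))
print("handle?",f(297,50,.324))
# head bar centreline via wrist image: fold slots: edges
w=C['wrist'];k=.7
print(plane(w,12*k,220*k,.279),plane(w,140*k,150*k,.279),plane(w,140*k,600*k,.257))
s=C['side']
print("side wrist/handle proj",proj(s,W),proj(s,E))
print("side knob",plane(s,409*k,243*k,.321), plane(s,400*k,290*k,.28))
print("pad px head in scene along", f(240,140,.279), f(170,215,.279),"shade",f(200,230,.257))
print(tri(s,(334*k,343*k),S,(240+497/5,140+82/5)))
```

```text
switch [0.63231447 0.15435144 0.272     ] wrist [ 0.52135177 -0.08493953  0.321     ] elbow [ 0.6972945  -0.08147655  0.26      ] 0.17597681064172063 0.24461652423304409
handle? [0.54385702 0.05837926 0.324     ]
[0.54526999 0.0617845  0.279     ] [0.5738825  0.07548779 0.279     ] [ 0.53956613 -0.06510232  0.257     ]
side wrist/handle proj (np.float64(285.41011379290273), np.float64(170.58847582876135)) (np.float64(221.5012298303818), np.float64(188.87326512243283))
side knob [ 0.5191349  -0.08755991  0.321     ] [0.53008498 0.00726797 0.28      ]
pad px head in scene along [0.52824554 0.02142903 0.279     ] [ 0.52572742 -0.05557976  0.279     ] shade [ 0.53403489 -0.03616773  0.257     ]
(array([0.63022723, 0.15319379, 0.27258405]), np.float64(0.004695726196606903))
```

Request:
send_rows([
  [0, 0, -0.7, 0, 0, 0],
  [0, 0, -0.7, 0, 0, 0],
  [0, 0, -0.7, 0, 0, 0],
  [0.6, 0.03, 0, 0, 0, 0],
  [0.6, 0.03, 0, 0, 0, 0],
  [0.6, 0.03, 0, 0, 0, 0],
  [0.6, 0.03, 0, 0, 0, 0],
  [0.6, 0.03, 0, 0, 0, 0],
  [0.6, 0, 0, 0, 0, 0],
  [0.22, 0, 0, 0, 0, 0],
  [0, 0, 0, 0, 0, 0],
  [0, 0, 0, 0, 0, 0],
  [0, 0, 0, 0, 0, 0],
], gripper=0)

```text
time_s: 1.45
tool_pos: [0.6313, 0.1505, 0.3323]
eef_rot: [[0.003, 1.0, 0.0], [1.0, -0.003, -0.002], [-0.002, 0.0, -1.0]]
ft_force: [0.3, 0.1, 0.1]
gripper_width: 0.002
grip_force: 0.0
```

Run:
```python
from h import *
import pickle
C={n:read_camera(n) for n in("scene","side","wrist")}
pickle.dump(C,open("c1.pkl","wb"))
i=np.hstack([cv2.resize(C['side']['frame'][120:330,120:330],(400,400)),cv2.resize(C['scene']['frame'][120:270,230:380],(400,400))])[:,:,::-1]
cv2.imwrite("pics/b.png",i)
```

```text
(no output)
```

View pics/b.png

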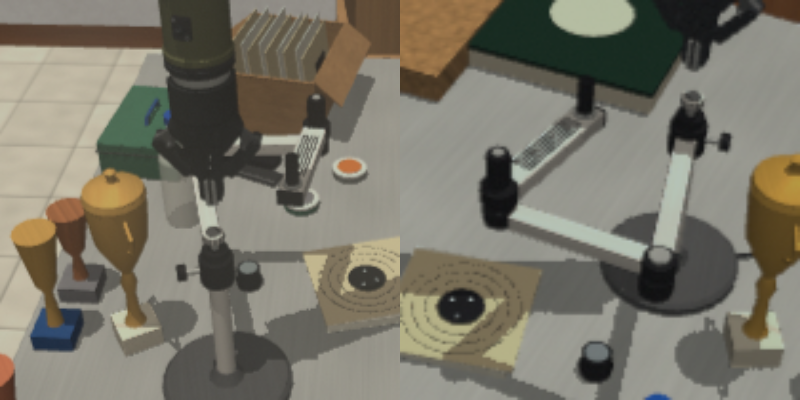

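Run:
```python
from h import *
import pickle
C=pickle.load(open("c1.pkl","rb"));S=C['scene'];s=C['side']
A=lambda u,v:(120+u*.525,120+v*.525)
B=lambda u,v:(230+(u-400)*.375,120+v*.375)
print("handle",tri(s,A(292,154),S,B(585,80)))
print("wrist",tri(s,A(317,97),S,B(498,152)))
print("switch",tri(s,A(212,232),S,B(692,97)))
print("trophy top",tri(s,A(111,171),S,B(795,155)))
```

```text
handle (array([0.54247226, 0.06022224, 0.32253428]), np.float64(0.0008542722466186307))
wrist (array([ 0.51958452, -0.08505229,  0.31951289]), np.float64(0.0019718640364532946))
switch (array([0.63269453, 0.15639882, 0.27073433]), np.float64(0.0014007386089997396))
trophy top (array([0.77293507, 0.07764557, 0.3007966 ]), np.float64(8.726018976482994e-05))
```

Request:
send_rows([
  [0, 0, 0.5, 0, 0, 0],
  [0, 0, 0.4, 0, 0, 0],
  [0, 0, 0.1, 0, 0, 0],
  [0, 0, 0.05, 0, 0, 0],
  [0, 0, 0.05, 0, 0, 0],
  [0, 0, 0, 0, 0, 0],
])

```text
time_s: 2.2
tool_pos: [0.6314, 0.1527, 0.2891]
eef_rot: [[0.0, 1.0, 0.001], [1.0, -0.0, 0.0], [0.0, 0.001, -1.0]]
ft_force: [-0.3, -0.2, 0.5]
gripper_width: 0.001
grip_force: 0.0
```

Request:
send_rows([
  [0.05, 0, 0.06, 0, 0, 0],
  [0, 0, 0.06, 0, 0, 0],
  [0, 0, 0.06, 0, 0, 0],
  [0, 0, 0.06, 0, 0, 0],
  [0, 0, 0, 0, 0, 0],
  [0, 0, 0, 0, 0, 0],
])

```text
time_s: 2.8
tool_pos: [0.6319, 0.1544, 0.2791]
eef_rot: [[0.001, 1.0, 0.002], [1.0, -0.001, -0.0], [-0.0, 0.002, -1.0]]
ft_force: [1.0, -2.8, 5.0]
gripper_width: 0.006
grip_force: 2.4
```

Request:
send_rows([
  [0, 0, 0.05, 0, 0, 0],
  [0, 0, 0.04, 0, 0, 0],
  [0, 0, 0, 0, 0, 0],
  [0, 0, 0, 0, 0, 0],
])

```text
time_s: 3.2
tool_pos: [0.632, 0.1544, 0.2788]
eef_rot: [[0.001, 1.0, 0.004], [1.0, -0.001, 0.0], [0.0, 0.004, -1.0]]
ft_force: [-4.0, -5.6, 20.8]
gripper_width: 0.003
grip_force: 10.6
```

Request:
send_rows([
  [0, 0, -0.7, 0, 0, 0],
  [0, 0, -0.7, 0, 0, 0],
  [0, 0, -0.8, 0, 0, 0],
  [-0.47, -0.45, 0, 0, 0, 0],
  [-0.47, -0.45, 0, 0, 0, 0],
  [-0.47, -0.45, 0, 0, 0, 0],
  [-0.47, -0.45, 0, 0, 0, 0],
  [-0.47, -0.44, 0, 0, 0, 0],
  [0, 0, 0, 0, 0, 0.9],
  [0, 0, 0, 0, 0, 0.9],
  [0, 0, 0, 0, 0, 0],
  [0, 0, 0, 0, 0, 0],
], gripper=45)

```text
time_s: 4.4
tool_pos: [0.5411, 0.0618, 0.3626]
eef_rot: [[0.153, 0.988, -0.001], [0.988, -0.153, 0.001], [0.001, -0.001, -1.0]]
ft_force: [-0.6, 0.6, 0.3]
gripper_width: 0.528
grip_force: 0.0
```

Run:
```python
from h import *
c=read_camera("wrist");cv2.imwrite("pics/w2.png",c['frame'][:,:,::-1])
print(proj(c,[.5425,.060,.324]),proj(c,[.520,-.085,.321]),proj(c,[.632,.1555,.262]))
s=read_state();print(s['tool_pos'],s['gripper_width'])
```

```text
(np.float64(280.66392255668853), np.float64(254.890024275558)) (np.float64(280.0918500235329), np.float64(446.27589265393385)) (np.float64(393.0259121604186), np.float64(63.84017904129354))
[0.54118857 0.06162712 0.36265619] 0.528314207768704
```

View pics/w2.png

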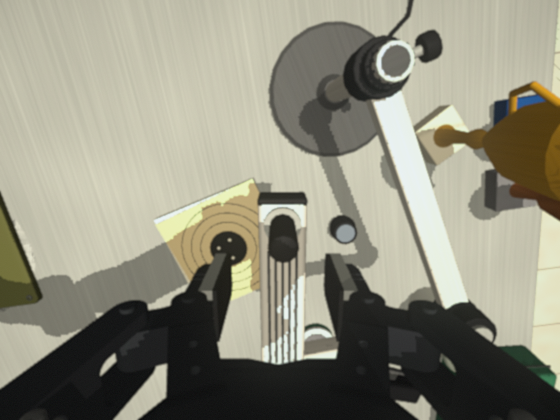

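Request:
send_rows([
  [0, 0.03, 0.5, 0, 0, 0],
  [0, 0.03, 0.5, 0, 0, 0],
  [0, 0, 0.4, 0, 0, 0],
  [0, 0, 0, 0, 0, 0],
])

```text
time_s: 4.85
tool_pos: [0.5423, 0.0606, 0.3049]
eef_rot: [[0.155, 0.988, -0.005], [0.988, -0.155, -0.0], [-0.001, -0.005, -1.0]]
ft_force: [-0.2, 0.4, 0.8]
gripper_width: 0.527
grip_force: 0.0
```

Request:
send_rows([
  [0, 0, 0, 0, 0, 0],
  [0, 0, 0, 0, 0, 0],
  [0, 0, 0, 0, 0, 0],
], gripper=24)

```text
time_s: 5.15
tool_pos: [0.5443, 0.0606, 0.3081]
eef_rot: [[0.156, 0.988, 0.002], [0.988, -0.156, 0.0], [0.001, 0.002, -1.0]]
ft_force: [-0.3, -0.7, 0.7]
gripper_width: 0.28
grip_force: 0.0
```

Request:
send_rows([
  [-0.01, 0.26, 0, 0, 0, 0.8],
  [-0.01, 0.26, 0, 0, 0, 0.8],
  [-0.01, 0.26, 0, 0, 0, 0.8],
  [-0.01, 0.26, 0, 0, 0, 0.8],
  [-0.01, 0.26, 0, 0, 0, 0.8],
  [-0.01, 0.26, 0, 0, 0, 0.8],
  [-0.01, 0.26, 0, 0, 0, 0.8],
  [-0.01, 0.26, 0, 0, 0, 0.8],
  [-0.01, 0.26, 0, 0, 0, 0.8],
  [-0.01, 0.26, 0, 0, 0, 0.8],
  [0, 0, 0, 0, 0, 0],
])

```text
time_s: 6.25
tool_pos: [0.6337, 0.0099, 0.3077]
eef_rot: [[0.756, 0.655, 0.002], [0.655, -0.756, -0.0], [0.001, 0.002, -1.0]]
ft_force: [-1.4, 0.1, 0.3]
gripper_width: 0.281
grip_force: 0.0
```

Request:
send_rows([
  [-0.01, 0.26, 0, 0, 0, 0.8],
  [-0.01, 0.26, 0, 0, 0, 0.8],
  [-0.01, 0.26, 0, 0, 0, 0.8],
  [-0.01, 0.26, 0, 0, 0, 0.8],
  [-0.01, 0.26, 0, 0, 0, 0.8],
  [-0.01, 0.26, 0, 0, 0, 0.8],
  [-0.01, 0.26, 0, 0, 0, 0.8],
  [-0.01, 0.26, 0, 0, 0, 0.8],
  [-0.01, 0.26, 0, 0, 0, 0.8],
  [-0.01, 0.2, 0, 0, 0, 0.6],
  [0, 0, 0, 0, 0, 0],
  [0, 0, 0, 0, 0, 0],
])

```text
time_s: 7.45
tool_pos: [0.6691, -0.0799, 0.3075]
eef_rot: [[0.999, 0.039, 0.001], [0.039, -0.999, 0.003], [0.001, -0.003, -1.0]]
ft_force: [0.4, 4.7, 0.1]
gripper_width: 0.28
grip_force: 2.2
```

Request:
send_rows([
  [0, 0.08, 0, 0, 0, 0],
  [0, 0.08, 0, 0, 0, 0],
  [0, 0, 0, 0, 0, 0],
  [0, 0, 0, 0, 0, 0],
])

```text
time_s: 7.85
tool_pos: [0.6692, -0.0802, 0.3074]
eef_rot: [[0.999, 0.043, -0.001], [0.043, -0.999, 0.011], [-0.0, -0.011, -1.0]]
ft_force: [-0.7, 14.1, 3.7]
gripper_width: 0.282
grip_force: 6.9
```

Request:
send_rows([
  [0, -0.25, 0, 0, 0, 0],
  [0, 0, 0, 0, 0, 0],
  [0, 0, 0, 0, 0, 0],
], gripper=48)

```text
time_s: 8.15
tool_pos: [0.6684, -0.08, 0.3072]
eef_rot: [[0.999, 0.034, -0.0], [0.034, -0.999, -0.002], [-0.0, 0.002, -1.0]]
ft_force: [-0.4, 0.0, -0.2]
gripper_width: 0.564
grip_force: 0.0
```

Request:
send_rows([
  [0, 0, -0.7, 0, 0, 0],
  [0, 0, -0.7, 0, 0, 0],
  [0, 0, -0.3, 0, 0, 0],
  [0, 0, 0, 0, 0, 0],
])

```text
time_s: 8.55
tool_pos: [0.6695, -0.0801, 0.377]
eef_rot: [[0.999, 0.034, 0.004], [0.034, -0.999, -0.002], [0.004, 0.002, -1.0]]
ft_force: [0.1, -0.1, 0.9]
gripper_width: 0.56
grip_force: 0.0
```

Run:
```python
from h import *
s=read_state();print(np.round(s['joints'],2),s['tool_pos'])
C={n:read_camera(n) for n in("scene","side")}
i=np.hstack([cv2.resize(C['side']['frame'][90:300,130:340],(400,400)),cv2.resize(C['scene']['frame'][120:270,230:380],(400,400))])[:,:,::-1]
cv2.imwrite("pics/d.png",i)
```

```text
[-0.07  0.66  0.24  1.23 -0.16  1.27 -1.36] [ 0.6694692  -0.08011541  0.37697254]
```

View pics/d.png

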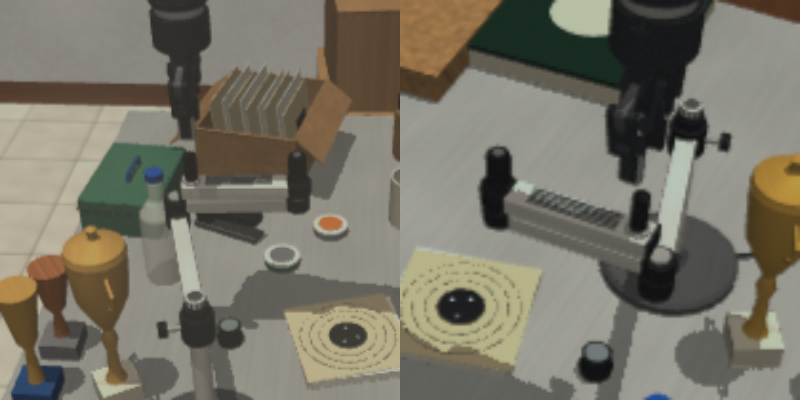

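Request:
send_rows([
  [-0.63, 0, 0, 0, 0, 0],
  [-0.63, 0, 0, 0, 0, 0],
  [-0.62, 0, 0, 0, 0, 0],
  [-0.62, 0, 0, 0, 0, 0],
  [-0.62, 0, 0, 0, 0, 0],
  [-0.62, 0.02, 0, 0, 0, 0],
  [0, 0, 0, 0, 0, -1],
  [0, 0, 0, 0, 0, -1],
  [0, 0, 0, 0, 0, -1],
  [0, 0, 0, 0, 0, 0],
  [0, 0, 0, 0, 0, 0],
])

```text
time_s: 9.75
tool_pos: [0.5186, -0.0847, 0.3741]
eef_rot: [[0.957, 0.29, -0.002], [0.29, -0.957, 0.0], [-0.002, -0.001, -1.0]]
ft_force: [0.3, 0.2, 0.1]
gripper_width: 0.561
grip_force: 0.0
```

Run:
```python
from h import *
c=read_camera("wrist");cv2.imwrite("pics/w3.png",c['frame'][:,:,::-1])
print(proj(c,[.520,-.085,.321]),np.round(read_state()['joints'],2))
```

```text
(np.float64(279.96321117950026), np.float64(239.81526366326085)) [-0.04  0.42  0.18  1.69 -0.08  1.05 -1.11]
```

View pics/w3.png

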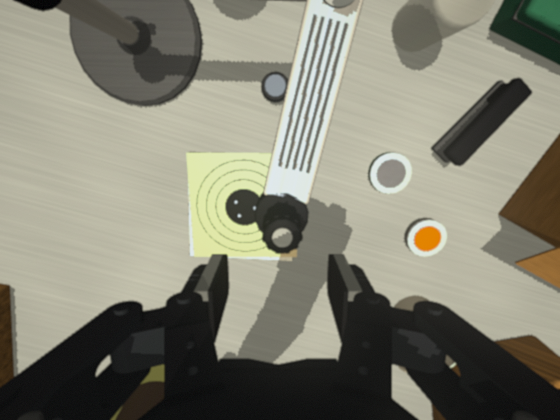

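Request:
send_rows([
  [0, 0.03, 0.6, 0, 0, 0],
  [0, 0, 0.6, 0, 0, 0],
  [0, 0, 0.45, 0, 0, 0],
  [0, 0, 0, 0, 0, 0],
])

```text
time_s: 10.2
tool_pos: [0.5178, -0.0855, 0.3067]
eef_rot: [[0.957, 0.291, -0.006], [0.291, -0.957, 0.0], [-0.006, -0.002, -1.0]]
ft_force: [-0.4, 0.6, 0.3]
gripper_width: 0.562
grip_force: 0.0
```

Request:
send_rows([
  [0, 0, 0, 0, 0, 0],
  [0, 0, 0, 0, 0, 0],
  [0, 0, 0, 0, 0, 0],
], gripper=29)

```text
time_s: 10.5
tool_pos: [0.5202, -0.086, 0.3101]
eef_rot: [[0.956, 0.292, 0.002], [0.292, -0.956, -0.0], [0.002, 0.001, -1.0]]
ft_force: [0.6, -0.3, 0.3]
gripper_width: 0.337
grip_force: 0.0
```

Request:
send_rows([
  [0.094, -0.29, 0, 0, 0, 0.8],
  [0.094, -0.29, 0, 0, 0, 0.8],
  [0.094, -0.29, 0, 0, 0, 0.8],
  [0.094, -0.29, 0, 0, 0, 0.8],
  [0.094, -0.29, 0, 0, 0, 0.8],
  [0, 0, 0, 0, 0, 0],
])

```text
time_s: 11.1
tool_pos: [0.5288, -0.0257, 0.3096]
eef_rot: [[0.999, -0.052, -0.0], [-0.052, -0.999, -0.001], [-0.0, 0.001, -1.0]]
ft_force: [-0.6, -0.5, 0.6]
gripper_width: 0.334
grip_force: 0.0
```

Run:
```python
from h import *
c=read_camera("wrist")
for z in(.321,.300):
  for p in([.5288,-.0257,z],[.520,-.085,z]):
    u,v=map(int,proj(c,p));print(u,v,c['frame'][max(v-4,0):v+5,u-4:u+5].mean((0,1)) if v<415 else None)
c=read_camera("scene")
for p in([.520,-.086,.306],[.524,-.086,.29]):
    u,v=map(int,proj(c,p));print(u,v,c['frame'][v-3:v+4,u-3:u+4].mean((0,1)))
```

```text
279 299 [127.32098765 125.62962963 112.92592593]
423 311 [68.5308642  68.13580247 61.87654321]
279 275 [32.56790123 33.18518519 29.97530864]
404 286 [199.56790123 197.56790123 177.09876543]
266 181 [150.06122449 150.69387755 142.67346939]
267 186 [151.2244898  151.63265306 143.36734694]
```

Request:
send_rows([
  [0.094, -0.29, 0, 0, 0, 0.8],
  [0.094, -0.29, 0, 0, 0, 0.8],
  [0.094, -0.29, 0, 0, 0, 0.8],
  [0.094, -0.29, 0, 0, 0, 0.8],
  [0.094, -0.29, 0, 0, 0, 0.8],
  [0.094, -0.29, 0, 0, 0, 0.8],
  [0.094, -0.29, 0, 0, 0, 0.8],
  [0.094, -0.29, 0, 0, 0, 0.8],
  [0, 0, 0, 0, 0, 0],
])

```text
time_s: 12.1
tool_pos: [0.5841, 0.0536, 0.3087]
eef_rot: [[0.82, -0.572, -0.001], [-0.572, -0.82, 0.0], [-0.001, 0.0, -1.0]]
ft_force: [-0.3, -0.5, -0.5]
gripper_width: 0.338
grip_force: 0.0
```

Request:
send_rows([
  [0.094, -0.29, 0, 0, 0, 0.8],
  [0.094, -0.29, 0, 0, 0, 0.8],
  [0.094, -0.29, 0, 0, 0, 0.8],
  [0.094, -0.29, 0, 0, 0, 0.8],
  [0.094, -0.29, 0, 0, 0, 0.8],
  [0.094, -0.29, 0, 0, 0, 0.8],
  [0, 0, 0, 0, 0, 0],
  [0, 0, 0, 0, 0, 0],
])

```text
time_s: 12.9
tool_pos: [0.6495, 0.0856, 0.3094]
eef_rot: [[0.517, -0.856, 0.002], [-0.856, -0.517, 0.0], [0.001, -0.002, -1.0]]
ft_force: [-0.6, -0.4, 0.3]
gripper_width: 0.335
grip_force: 0.0
```

Request:
send_rows([
  [0.02, -0.07, 0, 0, 0, 0],
  [0.02, -0.07, 0, 0, 0, 0],
  [0.02, -0.07, 0, 0, 0, 0],
  [0, 0, 0, 0, 0, 0],
  [0, 0, 0, 0, 0, 0],
])

```text
time_s: 13.4
tool_pos: [0.6564, 0.088, 0.3094]
eef_rot: [[0.515, -0.857, -0.002], [-0.857, -0.515, 0.0], [-0.001, 0.001, -1.0]]
ft_force: [-5.4, -0.7, 2.5]
gripper_width: 0.339
grip_force: 2.3
```

Request:
send_rows([
  [0.02, -0.07, 0, 0, 0, 0],
  [0.02, -0.07, 0, 0, 0, 0],
  [0, 0, 0, 0, 0, 0],
  [0, 0, 0, 0, 0, 0],
])

```text
time_s: 13.8
tool_pos: [0.6573, 0.0883, 0.3091]
eef_rot: [[0.514, -0.858, -0.013], [-0.858, -0.514, -0.0], [-0.006, 0.011, -1.0]]
ft_force: [-16.9, -1.6, 9.6]
gripper_width: 0.345
grip_force: 8.0
```

Request:
send_rows([
  [-0.05, 0.18, 0, 0, 0, 0],
  [0, 0.05, 0, 0, 0, 0],
  [0, 0, 0, 0, 0, 0],
  [0, 0, 0, 0, 0, 0],
], gripper=42)

```text
time_s: 14.2
tool_pos: [0.6548, 0.0869, 0.3093]
eef_rot: [[0.515, -0.857, 0.002], [-0.857, -0.515, 0.0], [0.001, -0.002, -1.0]]
ft_force: [-0.6, 0.8, -0.2]
gripper_width: 0.49
grip_force: 0.0
```

Request:
send_rows([
  [0, 0, -0.6, 0, 0, 0],
  [0, 0, -0.7, 0, 0, 0],
  [0, 0, -0.8, 0, 0, 0],
  [0, 0, -0.9, 0, 0, 0],
  [0, 0, -0.9, 0, 0, 0],
  [0, 0, 0, 0, 0, 0],
  [0, 0, 0, 0, 0, 0],
])

```text
time_s: 14.9
tool_pos: [0.6547, 0.0867, 0.4658]
eef_rot: [[0.515, -0.857, 0.003], [-0.857, -0.515, 0.0], [0.001, -0.002, -1.0]]
ft_force: [0.6, 0.3, -0.1]
gripper_width: 0.491
grip_force: 0.0
```

Run:
```python
from h import *
C={n:read_camera(n) for n in("wrist","scene")}
i=np.hstack([cv2.resize(C['wrist']['frame'],(400,300)),cv2.resize(C['scene']['frame'][120:270,200:400],(400,300))])[:,:,::-1]
cv2.imwrite("pics/e.png",i)
```

```text
(no output)
```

View pics/e.png

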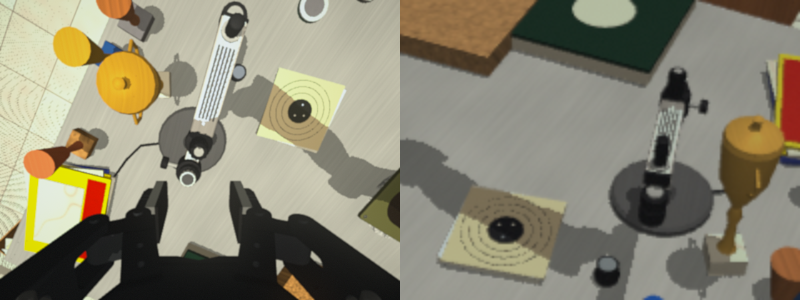

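The picture shows the head and forearm lying in line over the lower arm. In the wrist view they run from (235,15) to (187,175). The trophy is still standing and the gripper is clear.

```bash
python3 -c "
from workcell import *
print(sign_off())"
```

```text
the job is handed in; nothing more can be done
None
```

I switched the lamp off, folded the head over the forearm and then the forearm over the lower arm, pushing each to its stop, and handed the job in at about 15 s; sign-off returned no verdict, and I didn't check the bottle and mug in the last picture.

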